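# Put the cutting-table tools back in their foam tray

## Robot

A 6-joint arm with a two-finger parallel gripper is mounted at the origin on the work surface. World frame = base frame: x ahead of the robot, y to its left, z up, the work surface at z = 0. Lengths are in m, angles in rad, forces in N, time in s.
With the tool pointing down it reaches from about 0.325 to 0.775 m from the base axis. Payload 5.5 kg.
Tool frame: the origin (TCP) lies between the finger pads; the fingertips stand 8 mm ahead of it and the grasp point (between the pads) lies 11 mm behind it (tcp_to_tips is the distance from the TCP to the fingertips, in m); z points along the fingers, y is the line along which they close (so a half turn about z gives the same grasp; the last joint's range is limited). The gripper opens to 88 mm and grips with 3 to 60 N. Pads are 20 mm wide; open, the fingers measure 115 mm over their backs; the gripper's body (75 mm by 178 mm) begins 61 mm behind the grasp point.
Start: joints at [-1.259, 0.091, 1.231, -0, 1.82, -0.057], TCP at [0.216, -0.56, 0.231] pointing down, gripper open.
Joint ranges: [-2.87, 2.87], [-0.86, 2.18], [0.17, 2.46], [-1.51, 4.65], [0.06, 2.69], [-2.65, 2.65]. Speed limits (rad/s): [2.57, 2.57, 3.01, 3.14, 3.14, 3.14].

## Interface

Orientations are given as a unit quaternion [w, x, y, z].
In Python, from bench import * gives the robot as it stands. Calls block until the motion is done:
- move_to(position, orientation): joint-space move of the TCP to a pose.
- move_l(position, speed=0.15, orientation=None): straight line of the TCP; orientation=None keeps the orientation; speed is the mean speed in m/s.
- movej(angles): joint-space move.
- gripper_open() and close(): open the fingers fully, or close them until they stop; the grip force is fixed at half the most.
- hold(seconds).
- inverse_kinematics(position, orientation): joint angles nearest the present ones, or None.
- state(): the state.
- get_image(name): name is "scene" or "top" or "wrist"; returns a dict with "frame" (480x640x3 uint8, blue, green, red), "depth" (480x640 float32, m along the optical axis (not along the pixel's ray), 0 where there is no reading), "camera_matrix" (3x3 intrinsics, pixels), "view" (4x4, takes a point from world to camera coordinates). Camera axes: x right, y up, looking along -z (the intrinsics and any distortion apply to the point x, -y, -z); pixel columns grow to the right and rows downward; lengths in m; the calibration is good to about 2 mm. A picture is of the moment at which its call begins.
A pose or a line that the arm cannot do raises IKError and nothing moves.
- job_done(): hands the job in; it is judged then, once.
The state is a dict: "time": time; "joint_pos": joint angles; "dq": joint speeds; "joint_torque": joint torques, N m; "ee_pos": TCP position; "ee_rot": TCP orientation; "ft_force": force on the tool from outside, world axes, zero at the start; "moment": the same for the moment, N m; "finger_gap": finger opening in m; "finger_force": force on a finger pad.
Only numpy, scipy, OpenCV 4.12 (cv2) and the standard library are available. Lean on these libraries where they do the work, as an engineer would, in place of code of your own. Each camera call takes 0.05 s, during which the arm holds its last target. There are 200 camera calls.

## Task

Tidy the cutting table: put the clapper, the tape measure, the pin tin and the rotary cutter back into the tool tray, each into the foam recess cut to its own outline. Each must lie flat, right down on the floor of its recess, and be let go: set the tools down, do not drop them. Do not knock over the amber glue bottle.

Things in the scene. Friction and masses are not known exactly. Their poses are not given: they have to be found in the camera images.
- clapper_mid (a point): Tailor's clapper: pale solid wood block with round ends (seen from above a rectangle with two half circles), 120 mm long, 48 mm wide, 34 mm high, lying flat on the table, about 160 g. Point at its centre, 17 mm above its underside; x along its length, z up. The two ends are alike.
- tape_mid (a point): Tape measure: round white case with a small steel button on top, diameter 56 mm, 24 mm high, lying flat on the table, about 70 g. Point at its centre, 12 mm above its underside; z up.
- tin_mid (a point): Pin tin: closed flat rectangular aluminium tin, 84 mm long, 54 mm wide, 22 mm high, lying flat on the table, about 90 g. Point at its centre, 11 mm above its underside; x along its length, z up. The two ends are alike.
- cutter_mid (a point): Rotary cutter lying on its side: straight grey handle, 24 mm wide and 20 mm high, with a round cutting head of 40 mm diameter at its +x end; 128 mm long in all, about 70 g. Point in the middle of its length (on the handle, the head's axis is 44 mm farther along +x), 10 mm above its underside; x along its length towards the head, z up.
- insert_clapper: Foam insert with the clapper's long round-ended recess (132 x 60 mm), one of four in a low wooden tray; their bays change. Dark foam 150 x 100 mm, fixed; top 30 mm, light grey recess floor 20 mm above the table; 6 mm spare all round the tool. Origin below the recess's middle, 4 mm above the table; x along its length, y across, z up.
- insert_tape: Foam insert with the round recess (diameter 68 mm) of the tape measure. Dark foam 150 x 100 mm, fixed; top 30 mm, light grey recess floor 20 mm above the table; 6 mm spare all round the tool. Origin below the recess's middle, 4 mm above the table; x along its length, y across, z up.
- insert_tin: Foam insert with the rectangular recess (96 x 66 mm, length along x) of the pin tin. Dark foam 150 x 100 mm, fixed; top 30 mm, light grey recess floor 20 mm above the table; 6 mm spare all round the tool. Origin below the recess's middle, 4 mm above the table; x along its length, y across, z up.
- insert_cutter: Foam insert with the cutter's paddle-shaped recess, 140 mm long: 36 mm wide for the handle, a round of 52 mm for the head centred at x = +44 mm. Head fits only there. Dark foam 150 x 100 mm, fixed; top 30 mm, light grey recess floor 20 mm above the table; 6 mm spare all round the tool. Origin below the recess's middle, 4 mm above the table; x along its length, y across, z up.
- glue: Amber glue bottle with a white nozzle and a paper label, standing loose on the table near the tools: diameter 42 mm, 140 mm high, about 140 g. Origin at the centre of its base, z up.
Mind the look-alikes: they are no part of the job. What is shaped like the glue but pink or turquoise is not meant.

How it is judged:
By the outcome, as a careful person would: the job done as asked, in the order asked, and still so for the second after the job is handed in, with the robot touching nothing.
It also fails if it takes over 99 s, if anything falls off the work surface, if the arm or the gripper's body presses on something with over 40 N, if the wrist force passes 120 N, or if a joint passes its speed limit or range.

## Working session

There is one attempt and no reset: what is moved stays moved. The work goes in short steps, each a Python script; the robot and the scene stay as the last script left them, time stands still between calls to the robot, and variables do not carry over. Pictures are saved under pics/ and viewed, at most 14 in all, crops included, and the job is handed in when it is done.

```bash
mkdir -p pics; ls; python3 - <<'E'
from bench import *
import cv2,numpy as np
for n in("top","scene"):
    d=get_image(n);cv2.imwrite(f"pics/{n}0.png",d["frame"]);np.savez(f"{n}0.npz",**d)
    print(n,d["camera_matrix"].tolist(),np.round(d["view"],4).tolist(),[k for k in d])
s=state();print(s["time"],s["ee_rot"],s["ft_force"],s["finger_gap"])
E
```

```text
pics
top [[557.6553503452978, 0.0, 333.90046767219064], [0.0, 557.6553503452978, 236.13493852074464], [0.0, 0.0, 1.0]] [[-0.0277, -0.9996, -0.0004, 0.037], [0.9978, -0.0277, 0.0606, -0.477], [-0.0606, 0.0013, 0.9982, -1.195], [0.0, 0.0, 0.0, 1.0]] ['frame', 'depth', 'camera_matrix', 'view']
scene [[501.37443412699963, 0.0, 321.8529273734882], [0.0, 501.37443412699963, 238.85471337803781], [0.0, 0.0, 1.0]] [[-0.4394, 0.8983, 0.0008, 0.1901], [-0.5382, -0.264, 0.8004, 0.2336], [0.7192, 0.3513, 0.5994, -1.5542], [0.0, 0.0, 0.0, 1.0]] ['frame', 'depth', 'camera_matrix', 'view']
0.1 [-8.69116911e-04  9.83044564e-01  1.83364712e-01 -1.05683569e-04] [-0.57875518  0.18063865 -0.441046  ] 0.0880229463592705
```

View pics/top0.png

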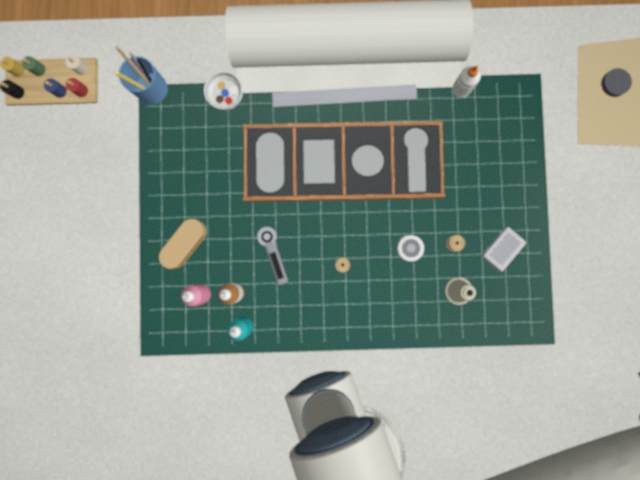

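View pics/scene0.png

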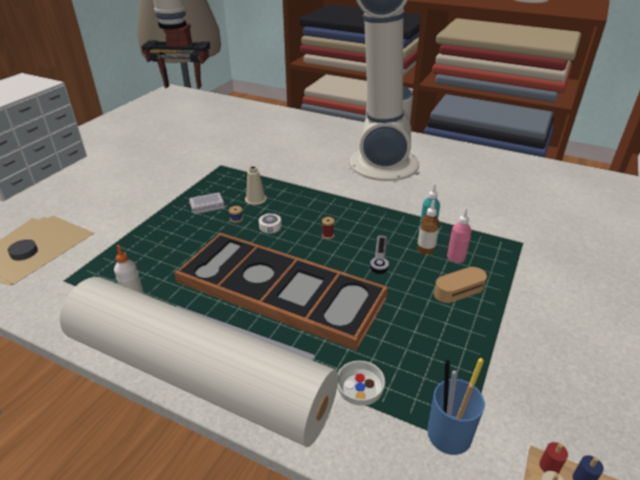

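The pictures show the tools, in top-view pixels: clapper (183,244), cutter with its head at (267,236) and handle end at (281,282), tape (411,248) and tin (505,249). The tray bays, left to right, are clapper (270,162), tin (319,162), tape (368,160) and cutter (416,160, head up). Three bottles share the glue's shape: pink (195,295), amber (231,293) and turquoise (240,330). The amber one with the paper label is the glue. I'll confirm that in a crop while measuring.

```bash
cat > meas.py <<'E'
import numpy as np,cv2
class Cam:
    def __init__(s,d):
        s.f=d["frame"];s.D=d["depth"];s.K=d["camera_matrix"];V=d["view"];s.R=V[:3,:3];s.t=V[:3,3];s.c=-s.R.T@s.t
    def rays(s,uv):
        uv=np.asarray(uv,float).reshape(-1,2)
        r=np.c_[(uv[:,0]-s.K[0,2])/s.K[0,0],-(uv[:,1]-s.K[1,2])/s.K[1,1],-np.ones(len(uv))]
        return r@s.R
    def plane(s,uv,z):
        r=s.rays(uv);return (s.c+r*((z-s.c[2])/r[:,2])[:,None])[:,:2]
    def zmap(s):
        v,u=np.mgrid[:480,:640];r=s.rays(np.c_[u.ravel(),v.ravel()])
        return (s.c+r*s.D.reshape(-1,1)).reshape(480,640,3)
def blob(cam,mask,roi,z):
    m=np.zeros(mask.shape,np.uint8);x0,y0,x1,y1=roi;m[y0:y1,x0:x1]=mask[y0:y1,x0:x1]
    cs=cv2.findContours(m,cv2.RETR_EXTERNAL,cv2.CHAIN_APPROX_NONE)[0];c=max(cs,key=cv2.contourArea)
    P=cam.plane(c[:,0],z);r=cv2.minAreaRect((P*1000).astype(np.float32))
    b=cv2.boxPoints(r);e=[b[1]-b[0],b[2]-b[1]];e=max(e,key=np.linalg.norm)
    a=np.degrees(np.arctan2(e[1],e[0]));a=(a+90)%180-90
    return np.array(r[0])/1000,max(r[1]),min(r[1]),a,P,c
E
python3 - <<'E'
from meas import *
cam=Cam(dict(np.load("top0.npz")));W=cam.zmap();Z=W[...,2];hsv=cv2.cvtColor(cam.f,cv2.COLOR_BGR2HSV)
print("table z",Z[320,320],Z[200,200],"foam",Z[140,252],Z[130,300],"rec",Z[162,270],Z[162,319],"walls",Z[118:134,320].round(3),Z[160,290:300].round(3),"tops",Z[244,183],Z[249,505],Z[248,411],Z[236,267],Z[265,276])
T={"clapper":((150,210,218,278),.034),"tin":((478,220,532,278),.022),"tape":((392,230,430,266),.024),"cutter":((250,222,295,288),.020)}
S,Vv=hsv[...,1],hsv[...,2]
green=(hsv[...,0]>65)&(hsv[...,0]<95)&(S>90)
for n,(roi,h) in T.items():
    for nm,m in(("height",Z>h*.5),("colour",~green&(Z>.004))):
        try:
            p,L,w,a,P,c=blob(cam,m.astype(np.uint8),roi,h);print(n,nm,p.round(4),round(L,1),round(w,1),round(a,1))
        except Exception as e: print(n,nm,e)
rec=((Vv>120)&(S<60)).astype(np.uint8)
for n,roi in{"clapper":(247,127,293,197),"tin":(297,127,342,197),"tape":(346,127,391,197),"cutter":(395,125,440,196)}.items():
    p,L,w,a,P,c=blob(cam,rec,roi,.020);print("insert",n,p.round(4),round(L,1),round(w,1),round(a,1))
for n,roi in{"pink":(175,275,214,310),"amber":(214,275,250,310),"turq":(225,315,258,345)}.items():
    x0,y0,x1,y1=roi;q=W[y0:y1,x0:x1].reshape(-1,3);q=q[q[:,2]>.03];print(n,np.median(q,0).round(3),q.min(0).round(3),q.max(0).round(3))
a=cv2.resize(cam.f[205:355,140:300],None,fx=2.5,fy=2.5,interpolation=3)
b=cv2.resize(Cam(dict(np.load("scene0.npz"))).f[175:325,360:520],None,fx=2.5,fy=2.5,interpolation=3)
cv2.imwrite("pics/crop1.png",cv2.hconcat([a,b]))
cv2.imwrite("pics/crop2.png",cv2.hconcat([cv2.resize(cam.f[205:285,380:540],None,fx=2.5,fy=2.5),cv2.resize(cam.f[215:295,230:310],None,fx=2.5,fy=2.5)]))
E
```

```text
table z -0.0023169566455902846 -0.002325685197879901 foam 0.029449719136453334 0.032600854864042406 rec 0.015171107745551415 0.020533587771325745 walls [ 0.003 -0.002 -0.001 -0.001 -0.002 -0.002  0.027  0.03   0.03   0.033
  0.028  0.03   0.026  0.034  0.034  0.027] [0.032 0.033 0.029 0.028 0.031 0.034 0.028 0.027 0.027 0.03 ] tops 0.03484187799958072 0.022791086734482713 0.024998233327029773 0.01902666980335277 0.02361983009723434
clapper height [0.4691 0.3502] 120.3 53.2 -39.3
clapper colour [0.467  0.3492] 124.0 60.5 -37.8
tin height [ 0.4391 -0.3394] 86.2 57.1 -41.9
tin colour [ 0.4385 -0.3438] 91.6 66.7 -42.9
tape height [ 0.4462 -0.1379] 53.8 53.7 -2.0
tape colour [ 0.4467 -0.1381] 56.9 56.5 -79.4
cutter height [0.4378 0.1603] 128.2 40.3 12.5
cutter colour [0.4384 0.159 ] 128.8 44.7 13.5
insert clapper [0.6431 0.1584] 132.0 60.9 -1.1
insert tin [0.6423 0.0528] 96.7 67.6 -1.6
insert tape [ 0.6415 -0.0539] 67.5 66.0 88.3
insert cutter [ 0.6398 -0.1585] 138.7 50.2 -2.0
pink [0.362 0.309 0.091] [0.34  0.025 0.03 ] [0.404 0.337 1.222]
amber [0.363 0.237 0.091] [0.341 0.025 0.03 ] [0.404 0.264 1.222]
turq [0.292 0.219 0.091] [0.269 0.025 0.031] [0.404 0.245 1.222]
```

View pics/crop1.png

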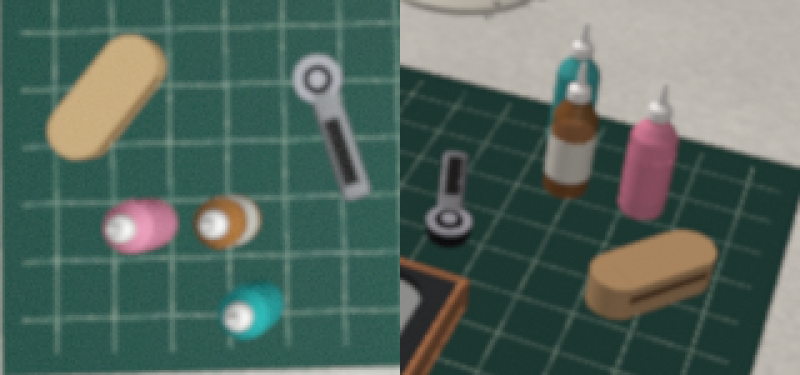

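The crop shows the amber bottle with the paper label at (231,293), between the pink one (195,295) and the turquoise one (240,330). That is the glue, and it only has to be kept clear of. Each tool fits just one candidate in shape and size. Clapper goes first; I'm gripping high so the fingertips stay above the foam, and off-centre, away from the bottles.

```bash
cat > rob.py <<'E'
from bench import *
from meas import *
from math import *
def q(deg): a=radians(deg)/2; return [0,cos(a),sin(a),0]
def xy(p,ang,off): return np.array(p)+off*np.array([cos(radians(ang)),sin(radians(ang))])
HOV=.18
def pickplace(pick,pa,place,la,off,up=.012):
    g=xy(pick,pa,off);l=xy(place,la,off);best=None
    for k in(-180,0,180):
        js=[inverse_kinematics([*c,z],q(a+k)) for c,a in((g,pa),(l,la)) for z in(up+.008,HOV)]
        if all(j is not None for j in js):
            m=max(abs(j[5]) for j in js)
            if best is None or m<best[0]: best=(m,k)
    k=best[1];print("flip",best)
    move_to([*g,HOV],q(pa+k)); move_l([*g,.05],.25); move_l([*g,up+.008],.08)
    close(); s=state();print("gap",round(s["finger_gap"],4),"F",s["finger_force"])
    move_l([*g,HOV],.2); print("gap lifted",round(state()["finger_gap"],4))
    move_to([*l,HOV],q(la+k)); move_l([*l,.065],.2); move_l([*l,up+.0315],.05)
    hold(.2); f0=state()["ft_force"][2]
    for i in range(8):
        z=up+.0305-.0005*i
        move_l([*l,z],.02); f=state()["ft_force"][2]
        if f-f0>2.5: break
        if z<=up+.0275: break
    print("set down z",round(z-up-.008,4),"dF",round(f-f0,2))
    gripper_open(); hold(.2); move_l([*l,HOV],.2)
    print("t",state()["time"],"gap",round(state()["finger_gap"],4))
E
python3 - <<'E'
from rob import *
cam=Cam(dict(np.load("top0.npz")));Z=cv2.medianBlur(cam.D,5);cam.D=Z;Z=cam.zmap()[...,2]
for n,roi,h in(("clapper",(150,210,218,278),.034),("tin",(478,220,532,278),.022)):
    for k in(.65,.8):
        r=blob(cam,(Z>k*h).astype(np.uint8),roi,h);print(n,k,r[0].round(4),[round(float(v),1) for v in r[1:4]])
D=np.load("top0.npz")["depth"];cam.D=D;Z=cam.zmap()[...,2]
print("divider",np.median(Z[135:190,294:296]),"foam",np.median(Z[180:192,300:338]),"floor",np.median(Z[145:178,308:330]))
pickplace((.469,.3500),-39.3,(.6431,.1584),-1.0,.012,.014)
d=get_image("top");cv2.imwrite("pics/a.png",cv2.resize(d["frame"][110:350,140:560],None,fx=1.9,fy=1.9))
E
```

```text
clapper 0.65 [0.4692 0.3503] [120.3, 51.4, -39.1]
clapper 0.8 [0.4691 0.3509] [119.4, 50.6, -39.1]
tin 0.65 [ 0.4399 -0.3398] [84.2, 55.7, -42.6]
tin 0.8 [ 0.4395 -0.3409] [83.0, 53.4, -42.4]
divider 0.0299575775169445 foam 0.029441813480528434 floor 0.020305577847910095
flip (np.float64(1.3668747658616898), -180)
gap 0.0479 F 29.997295439243317
gap lifted 0.0477
set down z 0.0195 dF 3.67
t 12.2333 gap 0.0877
```

View pics/a.png

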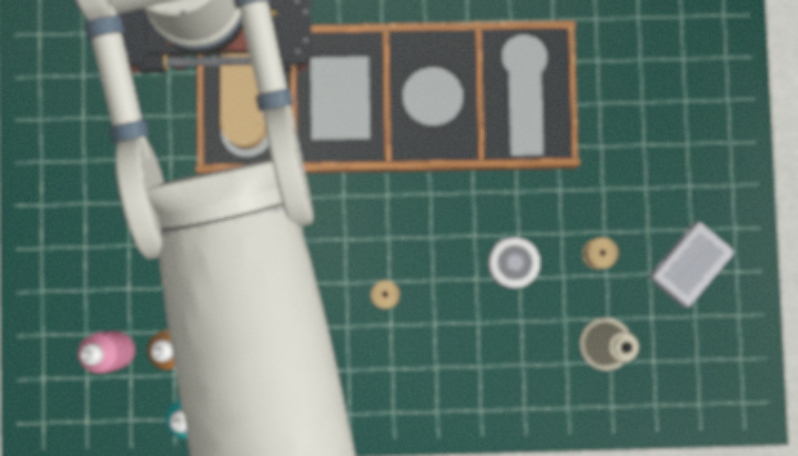

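The clapper lies in its bay at crop (243,105), with a slim even gap along its side and end. Contact came at floor level, 19.5 mm. Next come the tape, gripped along x to stay away from the cone at crop (605,345), and then the tin.

```bash
python3 - <<'E'
from rob import *
pickplace((.4465,-.1380),90,(.6415,-.0539),89,0,.012)
pickplace((.4393,-.3400),-42.3,(.6423,.0528),-1.2,0,.012)
d=get_image("top");np.savez("b.npz",**d);cv2.imwrite("pics/b.png",cv2.resize(d["frame"][110:350,140:560],None,fx=1.9,fy=1.9))
E
```

```text
flip (np.float64(0.3725740595070208), 0)
gap 0.0556 F 30.000128746032715
gap lifted 0.0554
set down z 0.0195 dF 5.16
t 22.2417 gap 0.0879
flip (np.float64(1.552425132915184), -180)
gap 0.0537 F 30.000199377536774
gap lifted 0.0537
set down z 0.0195 dF 6.83
t 32.9667 gap 0.0878
```

View pics/b.png

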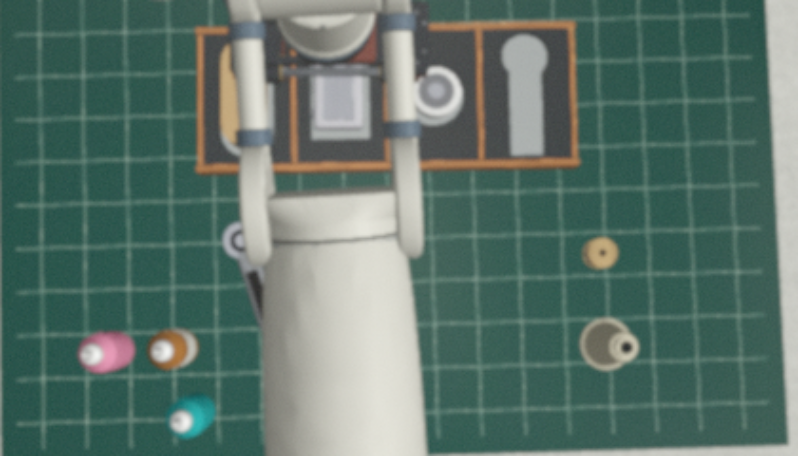

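The tape is in its round recess at crop (437,93) and the tin in its rectangle at (340,100), both set down at 19.5 mm. All three bottles are still standing. Last is the cutter, gripped 14 mm towards its head to stay clear of the glue.

```bash
python3 - <<'E'
from rob import *
pickplace((.438,.1600),12.8,(.6398,-.1585),-1.5,.014,.0115)
move_to([.40,-.45,.25],q(21))
d=get_image("top");np.savez("c.npz",**d);cv2.imwrite("pics/c.png",cv2.resize(d["frame"][115:345,140:450],None,fx=2.55,fy=2.55))
cam=Cam(d);Z=cam.zmap()[...,2]
for n,(u0,v0,u1,v1) in{"clapper":(262,140,278,185),"tin":(310,145,328,178),"tape":(358,150,378,170),"head":(410,135,421,145),"handle":(412,155,420,185)}.items(): print(n,[np.median(h).round(4) for h in(Z[v0:(v0+v1)//2,u0:u1],Z[(v0+v1)//2:v1,u0:u1],Z[v0:v1,u0:(u0+u1)//2],Z[v0:v1,(u0+u1)//2:u1])])
E
```

```text
flip (np.float64(1.623079851652566), 0)
gap 0.0244 F 28.58574254438281
gap lifted 0.024
set down z 0.0195 dF 3.39
t 45.6333 gap 0.0879
clapper [np.float64(0.0545), np.float64(0.0542), np.float64(0.0544), np.float64(0.0544)]
tin [np.float64(0.0429), np.float64(0.0428), np.float64(0.0428), np.float64(0.0429)]
tape [np.float64(0.0453), np.float64(0.0445), np.float64(0.0441), np.float64(0.0455)]
head [np.float64(0.0404), np.float64(0.0397), np.float64(0.0406), np.float64(0.0399)]
handle [np.float64(0.0405), np.float64(0.0398), np.float64(0.0394), np.float64(0.0405)]
```

View pics/c.png

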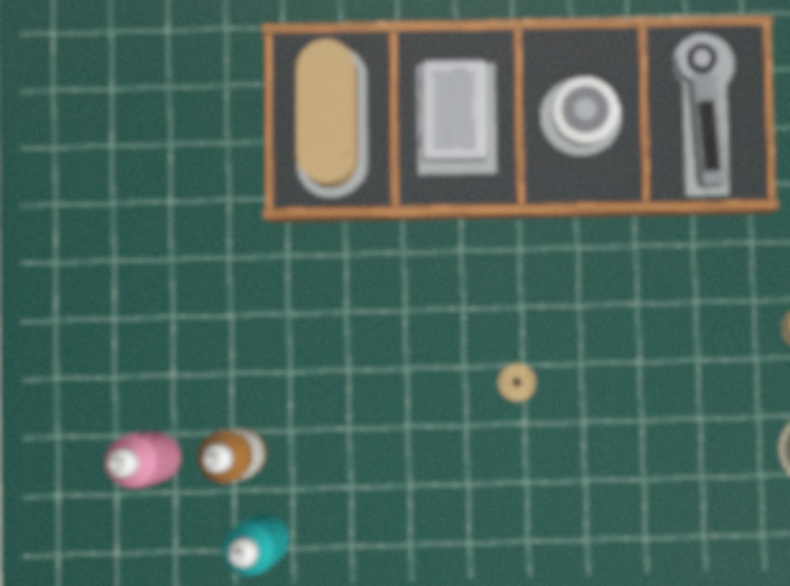

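The picture shows all four tools in their own recesses: clapper (328,112), tin (457,110), tape (585,112) and cutter with its head up (703,60). The depth puts their tops level at 54, 43, 45 and 40 mm, against 54, 42, 44 and 40 mm expected on the recess floors. The amber bottle at (225,457) is standing and the arm is clear.

```bash
python3 -c "
from bench import *
print(job_done())"
```

```text
the job is handed in; nothing more can be done
None
```

The clapper, tape measure, pin tin and rotary cutter lie flat on the floors of their own recesses, let go, with the amber glue bottle still standing; the job was handed in after about 47 s of the allowed 99 s, and the judge's result was not shown.

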